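Close the drilling jig and hold its sprung latch arm over

ROBOT

A 6-joint arm with a two-finger parallel gripper is mounted at the origin on a cart in front of the work surface, level with it; the furniture and walls round the work are solid. World frame = base frame: x ahead of the robot, y to its left, z up, the work surface at z = 0. Lengths are in mm, angles in rad, forces in N, time in s.
With the tool pointing down it reaches from about 350 to 975 mm from the base axis. Payload 7.1 kg.
Tool frame: the origin (TCP) lies at the very end of the fingers, on their centre line; the grasp point (between the pads) lies 19 mm behind it; z points along the fingers, y is the line along which they close (so a half turn about z gives the same grasp; the last joint's range is limited). The gripper opens to 88 mm and grips with 3 to 60 N. Pads are 20 mm wide; open, the fingers measure 115 mm over their backs; the gripper's body (75 mm by 178 mm) begins 61 mm behind the grasp point.
Start: joints at [-1.175, 0.423, 1.63, -0, 1.089, -0.019], TCP at [251.895, -571.974, 222.675] pointing down, gripper open.
Joint ranges: [-3, 3], [-0.9, 2.11], [0.09, 2.58], [-1.31, 4.45], [0.11, 2.69], [-2.54, 2.54]. Speed limits (rad/s): [2.39, 2.39, 3.01, 3.14, 3.14, 3.14].

INTERFACE

Orientations are given as a rotation vector (axis times angle).
In Python, from workcell import * gives the robot as it stands.
- The arm moves only by the tool step_arm, never from a script. Its argument "deltas" is a list of rows, each a list of 3 entries, a list of its own where there are three numbers: the shift along the tool's x, y, z in units of 300 mm (1.0 is 300 mm), then the turn, a rotation vector about the tool's x, y, z in units of 1.5 rad (1.0 is 1.5 rad), then the gripper command: -1 is shut, 1 is fully open, values between are in proportion. In form: [[[dx, dy, dz], [rx, ry, rz], gripper], ...]. A call has 1 to 20 rows; each row is the pose to reach, as a shift and turn from the pose commanded when the call began, along the tool's axes at that moment; what a row does not reach only later rows make up. A row lasts 1/12 s, in which the tool goes at most 41.7 mm and 7.16 degrees, less where a joint would pass 70% of its speed; a pose out of reach is approached as far as the arm can. A call with a number of a shift or a turn outside -1 to 1 is refused whole. A call with a gripper value outside its range is refused whole. The fingers move at their own pace and stop on an object; the grip force is fixed at half the most. Time passes only in rows, so rows that repeat a pose let the fingers close. It gives the time, the measured TCP pose, the force, the opening and the grip force at its end, in the units of the state.
- get_obs(): the state, without advancing time (a new reading comes with each control period).
- get_image(name): name is "side" or "top"; returns a dict with "pixels" (420x560x3 uint8, red, green, blue), "fx", "fy", "cx", "cy" (pixels), "dist_coeffs" ([k1, k2, p1, p2, k3] as OpenCV has them; the pictures are not rectified), "T" (4x4, takes a point from camera to world coordinates). Camera axes: x right, y down, z forward; pixel columns grow to the right and rows downward; lengths in mm; the calibration is good to about 2 mm. A picture is of the moment at which its call begins. There is no depth.
- close_job(): hands the job in; it is judged then, once.
The state is a dict: "t": time; "qpos": joint angles; "qvel": joint speeds; "joint_torque": joint torques, N m; "ee_pos": TCP position; "orientation": TCP orientation; "ft_force": force on the tool from outside, world axes, zero at the start; "moment": the same for the moment, N m; "width": finger opening in mm; "grasp_force": force on a finger pad.
Only numpy, scipy, OpenCV 4.12 (cv2) and the standard library are available. Lean on these libraries where they do the work, as an engineer would, in place of code of your own. Each camera call takes 0.05 s, during which the arm holds its last target. There are 200 camera calls.

TASK

The wood blank is already loaded in the drilling jig: put the loose drill plate with the grip bar on top of the nest so that it sits fully down and flat, and let go of it. Then swing the spring-return latch arm by its knob across the plate all the way to its stop and keep holding it there: the arm springs back if released, so finish while still holding it against the stop. Leave the other things on the bench alone.

Things in the scene. Friction and masses are not known exactly. Their poses are not given: they have to be found in the camera images.
- nest (a point): Centre of the nest's mouth on the drilling jig, level with the tops of its walls, 72 mm over the bench. The nest is an upright rectangle of four pale wooden walls, outside 86 x 146 mm, inside 70 x 130 mm. z up, y along its long side, x across it (away from the robot when not turned; turned by up to 0.3 rad).
- plate_grip (a point): Grasp centre on the wooden grip bar at the centre of the drill plate; the bar is 22 mm (x) by 44 mm (y) in plan, 44 mm high. This point is 24 mm above the plate's top face, 20 mm below the bar's top, 40 mm above the plug's underside. z up, y along the plate's long side. With the plate seated in the nest it lies 33 mm above nest.
- drill_plate: Drill plate, the nest's loose lid, 0.2 to 0.42 kg: aluminium 86 x 146 x 9 mm with 4 bushings; under it a plywood plug 60 x 120 x 7 mm (stepped in by 1.5 mm at its foot) that drops into the nest's mouth with 5 mm play each way. Starts flat on the bench, beyond and left of the jig, long side within 0.4 rad of straight ahead (needs about a quarter turn); fits either way round. Origin: centre of the plug's underside, axes as plate_grip.
- latch_pivot (a point): Vertical axis of the latch arm, on a steel post on the jig outside the nest's long -x wall, near its -y end: 73 mm to -x and 52 mm to -y of nest in that frame; 92 mm over the bench (middle of the arm's thickness).
- latch_knob (a point): Grasp centre on the knob at the free end of the steel latch arm: an upright round wooden post, 16 mm diameter, rising 48 mm above the arm; this point is 29 mm above the arm, 19 mm below the knob's top, 127 mm over the bench, 155 mm from the pivot axis. x axis: from pivot to knob. Arm 18 mm wide, 10 mm thick, 6 mm above the seated plate; it crosses the plate near its -y end.
- latch (a joint): Angle of the latch arm about its vertical pivot, rad. 0: sprung back on its rest, pointing 80 degrees clockwise (seen from above) of the nest's +x; 1.40: wound to its stop, across the plate along the nest's +x. Grows counter-clockwise seen from above. A spring pulls it back to 0 all the way (about 1.5 N at the knob at rest, 4 N at the stop).
- drill_jig: The drilling jig, fixed to the bench: plywood base board 160 x 155 x 18 mm, on it the nest with the blank inside (blank's top 9 mm below the wall tops) and the latch's post. Origin under the nest's centre at bench height, axes as nest.
- blank: Wood blank 60 x 120 x 45 mm lying loose in the nest; origin at the centre of its underside. Stays there.
- bench_dog: Bystander: wooden bench dog 25 x 100 x 21 mm, lying; origin at its underside's centre.
- chisel: Bystander: chisel 275 mm long, lying at the left.
- lamp_foot (a point): Obstacle: foot of the bench lamp's mast, 50 mm over the bench at its near left. The thin mast (three rods, about 35 mm wide) rises from here to about 0.7 m over the bench, leaning about 0.06 m to the left at its top; from there the lamp's upper arm runs to the right over the bench, rising steeply (about 0.9 m up at world y = 0.1). Keep the arm clear of it.
- small_offcut: Bystander: square offcut 55 x 55 x 20 mm, left of the jig.
- tape_roll: Bystander: roll of tape, 109 mm wide, 25 mm high.
Not all that is in view belongs to the job. Of the things that look like the drill_plate, the larger one is meant.

How it is judged:
By the outcome, as a careful person would: the job done as asked, in the order asked, and still so for the second after the job is handed in, while the arm keeps its last pose, push and grip.
It also fails if it takes over 45 s, if anything falls off the work surface, if the arm or the gripper's body presses on something with over 40 N, if the wrist force passes 120 N, or if a joint passes its speed limit or range.

## Working session

There is one attempt and no reset: what is moved stays moved. The work goes in short steps, Python scripts to look and compute and a tool call to move; the robot and the scene stay as the last step left them, time stands still between calls to the robot, and variables do not carry over. Pictures are saved under pics/ and viewed, at most 10 in all, crops included, and the job is handed in when it is done.

Besides the shell and the picture viewer there is one more tool, called after "Call:" by a JSON object that holds its "fn" and its "kwargs", one argument or row to a line. step_arm: Moves the arm, as the interface text tells. Its arguments: {"type":"object","properties":{"deltas":{"type":"array","items":{"type":"array"}}},"required":["deltas"]}

```bash
mkdir -p pics; ls
python3 - <<'E'
from workcell import *
import cv2
for n in("top","side"):
    d=get_image(n);cv2.imwrite(f"pics/{n}0.png",d["pixels"][:,:,::-1]);print(n,d["fx"],d["cx"],d["cy"],d["dist_coeffs"],d["T"].round(3).tolist() if hasattr(d["T"],'round') else d["T"])
o=get_obs();print(o)
E
```

```text
pics
top 387.43714692770226 283.45293549582453 214.15014767261755 [0.03099101 0.         0.         0.         0.        ] [[0.024, -0.983, 0.182, 409.358], [-0.999, -0.02, 0.026, 139.127], [-0.022, -0.182, -0.983, 952.457], [0.0, 0.0, 0.0, 1.0]]
side 507.23623879762965 283.9746977677409 208.30709951539137 [-0.0697586  0.         0.         0.         0.       ] [[0.999, -0.017, 0.044, 500.957], [-0.046, -0.556, 0.83, -706.25], [0.011, -0.831, -0.556, 667.956], [0.0, 0.0, 0.0, 1.0]]
{'t': 0.1, 'qpos': array([-1.17498468e+00,  4.23762701e-01,  1.63058322e+00, -5.21524401e-05,
        1.08860807e+00, -1.90159858e-02]), 'qvel': array([ 0.00156035, -0.00036666, -0.00167547,  0.00161955, -0.00110396,
       -0.00157709]), 'joint_torque': array([ 3.08713161e-04, -5.45614922e+01, -2.74324661e+01,  6.45172619e-02,
        1.87178969e-02, -1.33815041e-05]), 'ee_pos': array([ 251.70713013, -571.53757162,  221.99243494]), 'orientation': array([-3.07295015e+00, -6.46711269e-01,  4.71560145e-04]), 'ft_force': array([ 0.20823881,  0.60441057, -0.00122266]), 'moment': array([-0.06802742, -0.02758387, -0.00424859]), 'grasp_force': 0.0, 'width': 87.67928900761838}
```

View pics/top0.png

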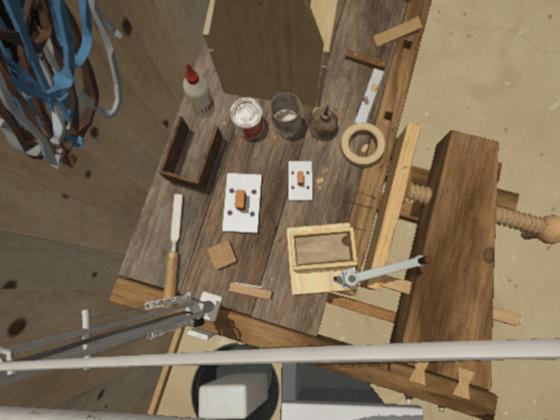

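View pics/side0.png

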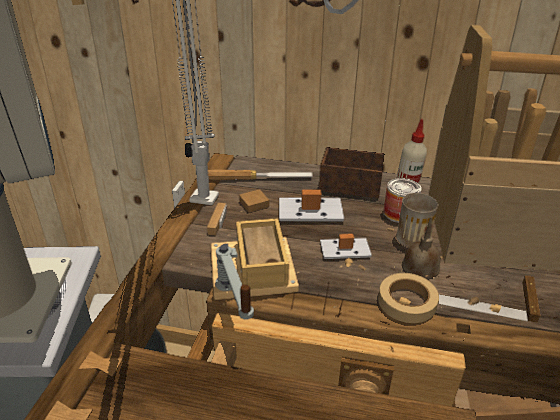

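The top view shows the large plate at (241,203), the nest at (322,247), the latch knob at (423,261) and a smaller decoy plate at (300,180). The side view has the plate at (311,208), the nest at (262,250) and the knob at (245,300).

```bash
cat > h.py <<'E'
from workcell import *
import cv2, numpy as np
from scipy.spatial.transform import Rotation as R
def ray(d,uv):
    K=np.array([[d["fx"],0,d["cx"]],[0,d["fy"],d["cy"]],[0,0,1.]])
    p=cv2.undistortPoints(np.array(uv,float).reshape(-1,1,2),K,np.array(d["dist_coeffs"])).reshape(-1,2)
    T=np.array(d["T"]); return T[:3,3],np.c_[p,np.ones(len(p))]@T[:3,:3].T
def plane(d,uv,z):
    o,r=ray(d,uv); return o+r*((z-o[2])/r[:,2])[:,None]
def proj(d,P):
    K=np.array([[d["fx"],0,d["cx"]],[0,d["fy"],d["cy"]],[0,0,1.]]);Ti=np.linalg.inv(np.array(d["T"]))
    return cv2.projectPoints(np.array(P,float).reshape(-1,1,3),cv2.Rodrigues(Ti[:3,:3])[0],Ti[:3,3],K,np.array(d["dist_coeffs"]))[0].reshape(-1,2)
def tri(d1,u1,d2,u2):
    A=np.zeros((3,3));b=np.zeros(3)
    for d,u in((d1,u1),(d2,u2)):
        o,r=ray(d,[u]);r=r[0]/np.linalg.norm(r[0]);M=np.eye(3)-np.outer(r,r);A+=M;b+=M@o
    return np.linalg.solve(A,b)
def blob(m,near):
    n,l,s,c=cv2.connectedComponentsWithStats(m.astype(np.uint8))
    ok=[i for i in range(1,n) if s[i,4]>15]; i=min(ok,key=lambda i:np.hypot(*(c[i]-near)))
    return (l==i).astype(np.uint8),c[i],s[i,4]
E
cat > m.py <<'E'
from h import *
for n,near,near2,z in(("top",(241,203),(241,200),16),("side",(311,210),(311,198),16)):
    d=get_image(n);im=d["pixels"];hsv=cv2.cvtColor(im,cv2.COLOR_RGB2HSV)
    w=(hsv[...,1]<50)&(hsv[...,2]>150)
    m,c,a=blob(w,near);cn=max(cv2.findContours(m,0,2)[0],key=len).reshape(-1,2)
    P=plane(d,cn,z);r=cv2.minAreaRect(P[:,:2].astype(np.float32));print(n,"plate",a,r)
    o=(hsv[...,1]>140)&(hsv[...,0]<14)&(hsv[...,2]>90)
    m,c,a=blob(o,near2);print(" bar",c,a,plane(d,[c],[50]))
    x0,y0,x1,y1=(270,205,440,305) if n=="top" else (195,200,325,330)
    cr=cv2.resize(im[y0:y1,x0:x1],None,fx=4,fy=4,interpolation=2)if n=="side" else cv2.resize(im[y0:y1,x0:x1],None,fx=4.5,fy=4.5,interpolation=2)
    cv2.imwrite(f"pics/c{n}.png",cr[:,:,::-1])
E
python3 m.py
```

```text
top plate 1715 ((611.5806884765625, 269.0545349121094), (87.43516540527344, 147.24586486816406), 88.02490234375)
 bar [242.64864865 199.72972973] 37 [[609.29128318 261.16848113  50.        ]]
side plate 964 ((614.07958984375, 266.50750732421875), (83.47306060791016, 146.34022521972656), 88.23556518554688)
 bar [311.06920415 198.66782007] 289 [[612.80345137 252.29070349  50.        ]]
```

View pics/ctop.png

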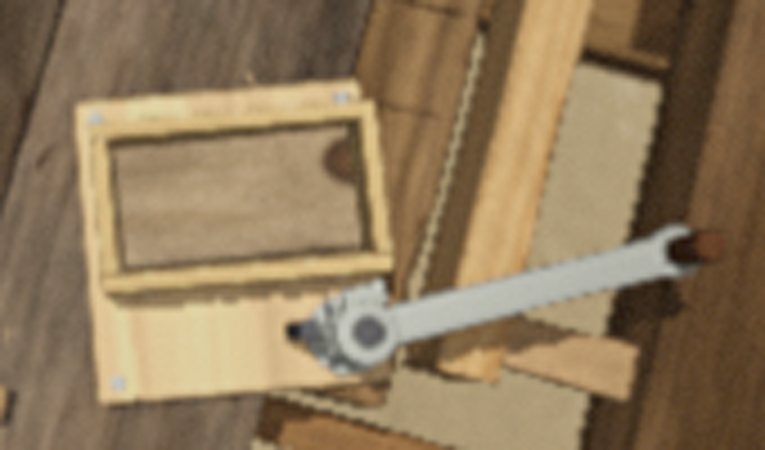

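View pics/cside.png

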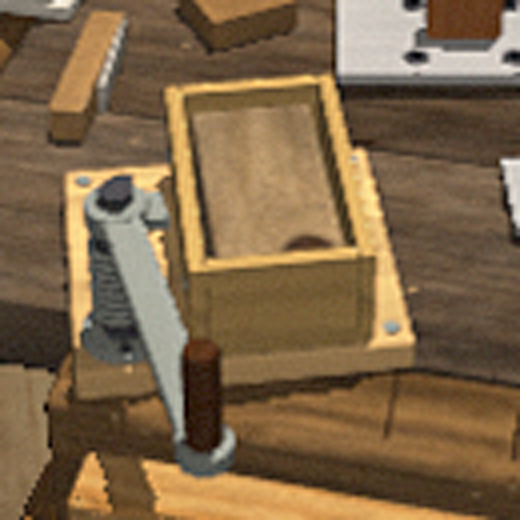

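The top crop gives the nest's outer rim corners at (90,132), (373,98), (392,260) and (104,290). The side crop gives them at (167,87), (331,75), (375,254) and (190,266). The knob top is at (708,245) in the top crop and (203,345) in the side crop.

```bash
cat > n.py <<'E'
from h import *
dt=get_image("top");ds=get_image("side")
f=lambda p,s,o:(np.array(p,float)+.5)/s-.5+np.array(o)
t=f([(104,290),(90,132),(373,98),(392,260)],4.5,(270,205))   # -x+y, +x+y, +x-y, -x-y
s=f([(167,87),(331,75),(375,254),(190,266)],4,(195,200))
for n,P in(("top",plane(dt,t,72)),("side",plane(ds,s,72)),("tri",np.array([tri(dt,a,ds,b) for a,b in zip(t,s)]))):
    a1=P[1]-P[2];a2=P[0]-P[3]
    print(n,P.mean(0).round(1),"sides",np.linalg.norm(np.roll(P,1,0)-P,axis=1).round(0),"yaw",[np.arctan2(-a[0],a[1]).round(3) for a in(a1,a2)],[np.arctan2(a[1],a[0]).round(3) for a in (P[1]-P[0],P[2]-P[3])])
print("knob top tri",tri(dt,f((708,245),4.5,(270,205)),ds,f((203,343),4,(195,200))))
E
python3 n.py
```

```text
top [496.3  71.   72. ] sides [145.  80. 145.  82.] yaw [np.float64(0.142), np.float64(0.127)] [np.float64(0.109), np.float64(0.106)]
side [498.6  70.9  72. ] sides [141.  84. 143.  84.] yaw [np.float64(0.105), np.float64(0.105)] [np.float64(0.097), np.float64(0.068)]
tri [497.5  71.1  71.7] sides [144.  82. 145.  83.] yaw [np.float64(0.122), np.float64(0.115)] [np.float64(0.107), np.float64(0.1)]
knob top tri [ 472.65951422 -135.50562081  146.30676567]
```

```bash
cat > g.py <<'E'
import sys
from h import *
# usage: x y z phi(tool y heading, world)
def go(x,y,z,phi):
    o=get_obs();Rt=R.from_rotvec(o["orientation"]);p=o["ee_pos"]
    k=np.round((np.arctan2(*Rt.as_matrix()[1::-1,1])-phi)/np.pi);phi=phi+k*np.pi
    Y=np.array([np.cos(phi),np.sin(phi),0]);Z=np.array([0,0,-1.]);X=np.cross(Y,Z)
    Rd=R.from_matrix(np.c_[X,Y,Z])
    d=Rt.inv().apply(np.array([x,y,z])-p)/300; r=(Rt.inv()*Rd).as_rotvec()/1.5
    print("d",d.round(4),"r",r.round(4),"q",o["qpos"].round(2),"pos",p.round(1),"phi",np.arctan2(*Rt.as_matrix()[1::-1,1]).round(3),"w",o["width"].round(1),"F",o["ft_force"].round(1),"t",o["t"])
if __name__=="__main__": go(*map(float,sys.argv[1:5]))
E
python3 g.py 612 268 222 1.536
python3 - <<'E'
from h import *
d=get_image("top");s=get_image("side")
print(plane(s,[(204,198)],0),plane(d,[(208,305)],0))
E
```

```text
[[361.06578037 340.54918122   0.        ]] [[360.13334208 339.88473381   0.        ]]Traceback (most recent call last):
  File "g.py", line 11, in <module>
    if __name__=="__main__": go(*map(float,sys.argv[1:5]))
                             ~~^^^^^^^^^^^^^^^^^^^^^^^^^^^
  File "g.py", line 10, in go
    print("d",d.round(4),"r",r.round(4),"q",o["qpos"].round(2),"pos",p.round(1),"phi",np.arctan2(*Rt.as_matrix()[1::-1,1]).round(3),"w",o["width"].round(1),"F",o["ft_force"].round(1),"t",o["t"])
                                                                                                                                        ^^^^^^^^^^^^^^^^
AttributeError: 'float' object has no attribute 'round'
```

```bash
sed -i 's/o\["width"\].round(1)/round(o["width"],1)/' g.py; python3 g.py 612 268 222 1.536
```

```text
d [ 2.2271e+00 -2.0783e+00  2.2000e-03] r [-2.000e-04  1.000e-04  2.998e-01] q [-1.17  0.42  1.63 -0.    1.09 -0.02] pos [ 251.9 -571.9  222.5] phi -1.156 w 87.9 F [-0.3 -0.9  0.1] t 0.4
```

Call:
{"fn": "step_arm", "kwargs": {
  "deltas": [
    [[1,-0.93,0],[0,0,-0.9],0],
    [[1,-0.93,0],[0,0,-0.9],0],
    [[1,-0.93,0],[0,0,-0.9],0],
    [[1,-0.93,0],[0,0,-0.9],0],
    [[1,-0.93,0],[0,0,-0.9],0],
    [[1,-0.93,0],[0,0,-0.9],0],
    [[1,-0.93,0],[0,0,-0.9],0],
    [[1,-0.93,0],[0,0,-0.9],0],
    [[1,-0.93,0],[0,0,-0.9],0],
    [[1,-0.93,0],[0,0,-0.9],0],
    [[1,-0.93,0],[0,0,-0.9],0],
    [[1,-0.93,0],[0,0,-0.9],0]
  ]
}}

```text
t: 1.4
ee_pos: [414.7, -194.0, 222.9]
orientation: [1.986, 2.433, 0.0]
ft_force: [-0.2, 0.3, 0.1]
width: 43.6
grasp_force: 0.0
```

```bash
python3 g.py 612 268 150 1.536
```

```text
d [1.3774 0.9525 0.2429] r [ 1.000e-04  3.000e-04 -8.896e-01] q [-0.46  0.17  1.99 -0.    0.98 -0.67] pos [ 414.7 -194.   222.9] phi 0.202 w 43.6 F [-0.2  0.3  0.1] t 1.4
```

Call:
{"fn": "step_arm", "kwargs": {
  "deltas": [
    [[1,0.69,0],[0,0,-0.89],0],
    [[1,0.69,0],[0,0,-0.89],0],
    [[1,0.69,0],[0,0,-0.89],0],
    [[1,0.69,0],[0,0,-0.89],0],
    [[1,0.69,0],[0,0,-0.89],0],
    [[1,0.69,0],[0,0,-0.89],0],
    [[1,0.69,0],[0,0,-0.89],0],
    [[1,0.69,0],[0,0,-0.89],0],
    [[1,0.69,0],[0,0,-0.89],0],
    [[1,0.69,0],[0,0,-0.89],0],
    [[1,0.69,0],[0,0,-0.89],0],
    [[1,0.69,0],[0,0,-0.89],0]
  ]
}}

```text
t: 2.4
ee_pos: [559.7, 138.2, 222.4]
orientation: [-0.066, -3.141, 0.0]
ft_force: [0.1, -0.2, 0.4]
width: 43.8
grasp_force: 0.0
```

```bash
python3 g.py 612 268 100 1.536
```

```text
d [-0.1562  0.4398  0.4077] r [-0.0002 -0.0002 -0.0048] q [ 0.22  0.35  1.74 -0.    1.05 -1.31] pos [559.7 138.2 222.4] phi 1.529 w 43.8 F [ 0.1 -0.2  0.4] t 2.4
```

Opening is 44 mm against a 22 mm bar, enough clearance. I'll stop above the bar and check.

Call:
{"fn": "step_arm", "kwargs": {
  "deltas": [
    [[-0.156,0.44,0.2],[0,0,-0.005],0.2],
    [[-0.156,0.44,0.2],[0,0,-0.005],0.2],
    [[-0.156,0.44,0.2],[0,0,-0.005],0.2],
    [[-0.156,0.44,0.2],[0,0,-0.005],0.2],
    [[-0.156,0.44,0.408],[0,0,-0.005],0.2],
    [[-0.156,0.44,0.408],[0,0,-0.005],0.2],
    [[-0.156,0.44,0.408],[0,0,-0.005],0.2]
  ]
}}

```text
t: 2.98
ee_pos: [608.6, 266.3, 94.9]
orientation: [-0.063, -3.133, 0.006]
ft_force: [-0.5, -1.0, -0.1]
width: 53.0
grasp_force: 0.0
```

```bash
python3 g.py 612 268 21 1.536
python3 - <<'E'
from h import *
a=get_image("top");b=get_image("side")
A=cv2.resize(a["pixels"][150:290,170:310],(560,560));B=cv2.resize(b["pixels"][100:240,240:300+80],(560,560))
cv2.imwrite("pics/app.png",cv2.resize(np.hstack([A,B]),(800,400))[:,:,::-1])
E
```

```text
d [-0.013   0.007   0.2462] r [-0.0026 -0.0054 -0.0035] q [ 0.39  0.64  1.6  -0.    0.91 -1.14] pos [608.6 266.3  94.9] phi 1.531 w 53.0 F [-0.5 -1.  -0.1] t 2.9833
```

View pics/app.png

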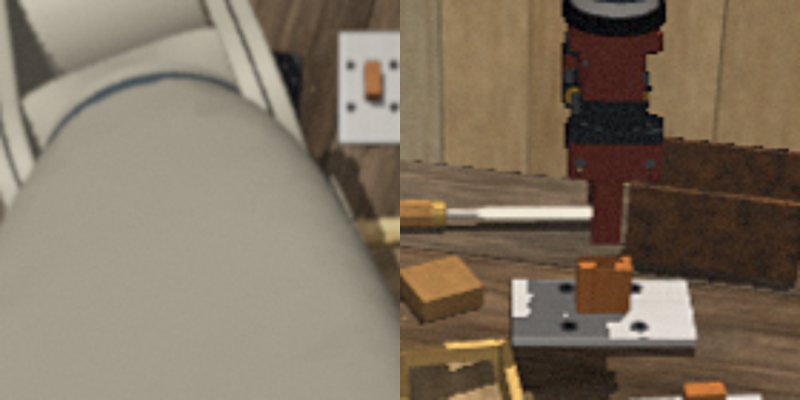

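The side view shows the fingers centred over the grip bar, with the bar at (603,285) and the finger at (605,215).

Call:
{"fn": "step_arm", "kwargs": {
  "deltas": [
    [[0,0,0.1],[0,0,0],0.2],
    [[0,0,0.2],[0,0,0],0.2],
    [[0,0,0.2],[0,0,0],0.2],
    [[0,0,0.2],[0,0,0],0.2]
  ]
}}

```text
t: 3.42
ee_pos: [611.9, 267.8, 41.2]
orientation: [-0.058, -3.141, 0.0]
ft_force: [0.3, 0.3, 0.9]
width: 52.5
grasp_force: 0.0
```

```bash
python3 g.py 612 268 22 1.536
```

```text
d [-0.0004  0.0008  0.0641] r [-0.0001 -0.0003 -0.0013] q [ 0.39  0.71  1.61  0.    0.82 -1.14] pos [611.9 267.8  41.2] phi 1.534 w 52.5 F [0.3 0.3 0.9] t 3.4167
```

Call:
{"fn": "step_arm", "kwargs": {
  "deltas": [
    [[0,0,0.064],[0,0,0],0.2],
    [[0,0,0.064],[0,0,0],0.2],
    [[0,0,0.064],[0,0,0],-1],
    [[0,0,0.064],[0,0,0],-1],
    [[0,0,0.064],[0,0,0],-1],
    [[0,0,0.064],[0,0,0],-1],
    [[0,0,0.064],[0,0,0],-1],
    [[0,0,0.064],[0,0,0],-1],
    [[0,0,0.064],[0,0,0],-1]
  ]
}}

```text
t: 4.17
ee_pos: [612.2, 268.9, 22.4]
orientation: [0.054, 3.14, 0.001]
ft_force: [-2.3, 1.0, 11.4]
width: 21.8
grasp_force: 30.0
```

```bash
python3 g.py 612 268 150 1.536
```

```text
d [-0.     -0.0029 -0.4252] r [0.0004 0.0007 0.0004] q [ 0.4   0.74  1.62  0.    0.79 -1.14] pos [612.2 268.9  22.4] phi 1.537 w 21.8 F [-2.3  1.  11.4] t 4.1667
```

Call:
{"fn": "step_arm", "kwargs": {
  "deltas": [
    [[0,0,-0.05],[0,0,0],-1],
    [[0,0,-0.15],[0,0,0],-1],
    [[0,0,-0.25],[0,0,0],-1],
    [[0,0,-0.35],[0,0,0],-1],
    [[0,0,-0.45],[0,0,0],-1],
    [[0,0,-0.45],[0,0,0],-1]
  ]
}}

```text
t: 4.67
ee_pos: [614.8, 269.7, 162.8]
orientation: [0.054, 3.133, 0.006]
ft_force: [1.9, 1.5, -0.6]
width: 22.2
grasp_force: 30.0
```

```bash
python3 g.py 497.5 71 155 0.115
```

```text
d [ 0.368  -0.6755  0.0204] r [0.0061 0.0028 0.9476] q [ 0.4   0.55  1.57 -0.    1.01 -1.14] pos [614.8 269.7 162.8] phi 1.536 w 22.2 F [ 1.9  1.5 -0.6] t 4.6667
```

Call:
{"fn": "step_arm", "kwargs": {
  "deltas": [
    [[0.03,-0.05,0],[0,0,0.08],-1],
    [[0.06,-0.1,0],[0,0,0.16],-1],
    [[0.09,-0.16,0],[0,0,0.24],-1],
    [[0.12,-0.22,0],[0,0,0.32],-1],
    [[0.15,-0.28,0],[0,0,0.4],-1],
    [[0.18,-0.34,0],[0,0,0.48],-1],
    [[0.21,-0.4,0],[0,0,0.56],-1],
    [[0.24,-0.46,0],[0,0,0.64],-1],
    [[0.27,-0.51,0],[0,0,0.72],-1],
    [[0.3,-0.56,0],[0,0,0.8],-1],
    [[0.33,-0.61,0],[0,0,0.88],-1],
    [[0.35,-0.65,0],[0,0,0.92],-1],
    [[0.368,-0.675,0],[0,0,0.948],-1],
    [[0.368,-0.675,0],[0,0,0.948],-1],
    [[0.368,-0.675,0],[0,0,0.948],-1],
    [[0.368,-0.675,0],[0,0,0.948],-1]
  ]
}}

```text
t: 6.0
ee_pos: [494.5, 70.1, 155.9]
orientation: [-2.089, -2.346, 0.0]
ft_force: [0.7, 0.2, -2.4]
width: 22.0
grasp_force: 30.0
```

```bash
python3 g.py 497.5 71 105 0.115;  python3 - <<'E'
from h import *
a=get_image("top");b=get_image("side")
B=b["pixels"]
cv2.imwrite("pics/over.png",cv2.resize(B[120:320,180:380],(600,600),interpolation=2)[:,:,::-1])
E
```

```text
d [0.0017 0.0102 0.1696] r [-0.0001 -0.0001  0.0004] q [0.12 0.34 1.95 0.   0.85 0.  ] pos [494.5  70.1 155.9] phi 0.116 w 22.0 F [ 0.7  0.2 -2.4] t 6.0
```

View pics/over.png

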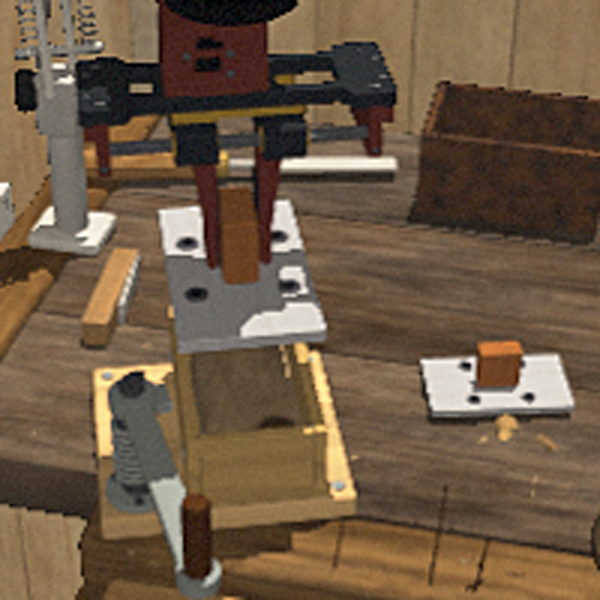

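The plate hangs level over the nest, with its top corners at (160,210), (290,201), (326,330) and (178,344) in the crop. I'll compare its in-hand pose with the nest.

Run:
```python
from h import *
b=get_image("side");z=get_obs()["ee_pos"][2]-22.4+16
c=(np.array([(160,210),(290,201),(326,330),(178,344)],float)+.5)/3-.5+[180,120]
P=plane(b,c,z);print(P.round(1),P.mean(0),np.linalg.norm(np.roll(P,1,0)-P,axis=1))
a=P[0]-P[3];e=P[1]-P[2];print([np.arctan2(-v[0],v[1]) for v in(a,e)],[np.arctan2(v[1],v[0]) for v in (P[1]-P[0],P[2]-P[3])])
```

```text
[[ 4.461e+02  1.346e+02  1.496e+02]
 [ 5.305e+02  1.433e+02  1.496e+02]
 [ 5.465e+02  2.000e-01  1.496e+02]
 [ 4.617e+02 -1.070e+01  1.496e+02]] [496.21284617  66.83107265 149.55357919] [146.06535727  84.89140943 144.00932324  85.46634734]
[np.float64(0.10725374369330502), np.float64(0.11113404383308184)] [np.float64(0.1030382469637082), np.float64(0.12713726288040952)]
```

```bash
python3 g.py 496.5 74.1 98 0.115
```

```text
d [0.0116 0.0077 0.1932] r [ 0.     -0.      0.0005] q [0.12 0.34 1.95 0.   0.85 0.  ] pos [494.6  70.4 156. ] phi 0.116 w 21.6 F [-0.9  0.5 -2.2] t 6.15
```

Call:
{"fn": "step_arm", "kwargs": {
  "deltas": [
    [[0.0116,0.0077,0],[0,0,0],-1],
    [[0.0116,0.0077,0.05],[0,0,0],-1],
    [[0.0116,0.0077,0.1],[0,0,0],-1],
    [[0.0116,0.0077,0.15],[0,0,0],-1],
    [[0.0116,0.0077,0.193],[0,0,0],-1],
    [[0.0116,0.0077,0.205],[0,0,0],-1],
    [[0.0116,0.0077,0.215],[0,0,0],-1],
    [[0.0116,0.0077,0.222],[0,0,0],-1],
    [[0.0116,0.0077,0.222],[0,0,0],-1],
    [[0.0116,0.0077,0.222],[0,0,0],-1]
  ]
}}

```text
t: 6.98
ee_pos: [496.7, 73.7, 90.0]
orientation: [2.09, 2.344, 0.001]
ft_force: [-0.0, -0.8, -3.0]
width: 22.3
grasp_force: 30.0
```

```bash
python3 g.py 496.5 74.1 86 0.115
```

```text
d [ 0.0013 -0.0005  0.0134] r [ 0.0007 -0.     -0.0003] q [0.12 0.45 1.98 0.   0.71 0.01] pos [496.7  73.7  90. ] phi 0.115 w 22.3 F [-0.  -0.8 -3. ] t 6.9833
```

Call:
{"fn": "step_arm", "kwargs": {
  "deltas": [
    [[0,0,0.006],[0,0,0],-1],
    [[0,0,0.011],[0,0,0],-1],
    [[0,0,0.011],[0,0,0],-1],
    [[0,0,0.011],[0,0,0],-1]
  ]
}}

```text
t: 7.32
ee_pos: [496.8, 73.7, 87.4]
orientation: [2.09, 2.344, 0.002]
ft_force: [-2.0, -0.2, 8.4]
width: 21.8
grasp_force: 30.0
```

Contact at the expected seated height. Release and lift.

Call:
{"fn": "step_arm", "kwargs": {
  "deltas": [
    [[0,0,0.009],[0,0,0],0],
    [[0,0,0.009],[0,0,0],0],
    [[0,0,0.009],[0,0,0],0],
    [[0,0,0.009],[0,0,0],0],
    [[0,0,0.009],[0,0,0],0],
    [[0,0,-0.1],[0,0,0],0],
    [[0,0,-0.2],[0,0,0],0],
    [[0,0,-0.3],[0,0,0],0],
    [[0,0,-0.4],[0,0,0],0],
    [[0,0,-0.4],[0,0,0],0]
  ]
}}

```text
t: 8.15
ee_pos: [499.5, 74.0, 211.6]
orientation: [2.087, 2.34, 0.011]
ft_force: [1.5, 1.1, 0.1]
width: 44.0
grasp_force: 0.0
```

```bash
python3 g.py 474 -136.5 210 0.115;  python3 - <<'E'
from h import *
b=get_image("side")
B=b["pixels"]
cv2.imwrite("pics/seat.png",cv2.resize(B[200:330,195:325],(520,520),interpolation=2)[:,:,::-1])
E
```

```text
d [-0.6874 -0.1647  0.0036] r [ 0.0062 -0.0001 -0.0003] q [0.12 0.26 1.91 0.   0.97 0.01] pos [499.5  74.  211.6] phi 0.114 w 44.0 F [1.5 1.1 0.1] t 8.15
```

View pics/seat.png

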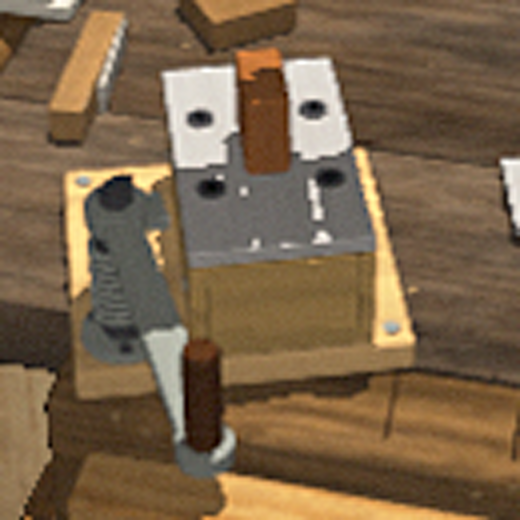

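The plate is seated flush on the nest rim, with all four edges even. The knob top is at (203,345) in the crop. Next I move over the knob.

```bash
python3 g.py 474 -136.5 190 0.29
```

```text
d [-0.6874 -0.1609  0.0627] r [ 0.0043  0.0003 -0.117 ] q [0.12 0.26 1.91 0.   0.96 0.01] pos [498.3  73.9 209.1] phi 0.114 w 44.0 F [ 1.  -0.6 -0.2] t 8.2
```

Call:
{"fn": "step_arm", "kwargs": {
  "deltas": [
    [[-0.687,-0.161,0],[0,0,-0.117],0],
    [[-0.687,-0.161,0],[0,0,-0.117],0],
    [[-0.687,-0.161,0],[0,0,-0.117],0],
    [[-0.687,-0.161,0],[0,0,-0.117],0],
    [[-0.687,-0.161,0],[0,0,-0.117],0],
    [[-0.687,-0.161,0],[0,0,-0.117],0],
    [[-0.687,-0.161,0],[0,0,-0.117],0],
    [[-0.687,-0.161,0.06],[0,0,-0.117],0],
    [[-0.687,-0.161,0.06],[0,0,-0.117],0],
    [[-0.687,-0.161,0.06],[0,0,-0.117],0]
  ]
}}

```text
t: 9.03
ee_pos: [470.8, -135.1, 187.0]
orientation: [-1.874, -2.517, 0.001]
ft_force: [0.1, 0.3, -0.3]
width: 43.9
grasp_force: 0.0
```

```bash
python3 g.py 474 -136.5 109 0.29;  python3 - <<'E'
from h import *
b=get_image("side")
B=b["pixels"]
cv2.imwrite("pics/knob.png",cv2.resize(B[180:330,175:325],(500,500),interpolation=2)[:,:,::-1])
E
```

```text
d [-0.008   0.0096  0.26  ] r [-0.0018 -0.0015  0.0007] q [-0.3   0.28  1.95  0.    0.92 -0.6 ] pos [ 470.8 -135.1  187. ] phi 0.291 w 43.9 F [ 0.1  0.3 -0.3] t 9.0333
```

View pics/knob.png

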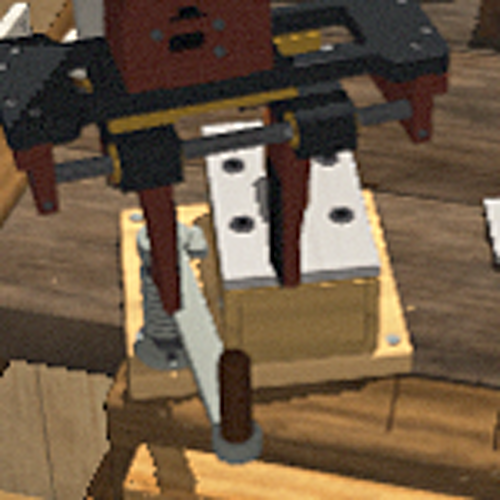

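The fingertips are at (172,310) and (290,283), straddling the knob at (235,352). Now I descend and close.

Call:
{"fn": "step_arm", "kwargs": {
  "deltas": [
    [[-0.008,0.01,0.05],[0,0,0],0],
    [[-0.008,0.01,0.15],[0,0,0],0],
    [[-0.008,0.01,0.25],[0,0,0],0],
    [[-0.008,0.01,0.26],[0,0,0],0],
    [[-0.008,0.01,0.26],[0,0,0],0],
    [[-0.008,0.01,0.26],[0,0,0],-1],
    [[-0.008,0.01,0.26],[0,0,0],-1],
    [[-0.008,0.01,0.26],[0,0,0],-1],
    [[-0.008,0.01,0.26],[0,0,0],-1],
    [[-0.008,0.01,0.26],[0,0,0],-1],
    [[-0.008,0.01,0.26],[0,0,0],-1]
  ]
}}

```text
t: 10.0
ee_pos: [475.7, -138.4, 111.1]
orientation: [1.877, 2.518, 0.001]
ft_force: [-1.3, -0.8, 7.2]
width: 15.5
grasp_force: 30.0
```

```bash
cat > s.py <<'E'
from g import *
# arc waypoints as deltas from the present pose (latch angle, pushed past stop at end)
import sys
o=get_obs();Rt=R.from_rotvec(o["orientation"]);p=o["ee_pos"];print(p,o["ft_force"].round(1),o["width"],o["grasp_force"])
c=np.array([431,11.]);v=p[:2]-c;a0=np.arctan2(v[1],v[0]);r=np.hypot(*v);print("r",r,"latch",a0-.115+1.396)
for q in np.arange(float(sys.argv[1]),float(sys.argv[2])+1e-6,.1):
    a=.115-1.396+q; d=np.r_[c+155*np.array([np.cos(a),np.sin(a)]),p[2]]-p
    print(round(q,2),(Rt.inv().apply(d)/300).round(3),((a0-a)/1.5).round(3))
E
python3 s.py 0.1 1.45
```

```text
[ 475.7279382  -138.37608147  111.14745843] [-1.3 -0.8  7.2] 15.468934394646874 30.002693308051676
r 155.92883688586585 latch 0.0011390357547058638
0.1 [0.006 0.051 0.   ] -0.066
0.2 [0.013 0.102 0.   ] -0.133
0.3 [0.026 0.152 0.   ] -0.199
0.4 [0.044 0.201 0.   ] -0.266
0.5 [0.066 0.247 0.   ] -0.333
0.6 [0.093 0.291 0.   ] -0.399
0.7 [0.125 0.332 0.   ] -0.466
0.8 [0.16 0.37 0.  ] -0.533
0.9 [0.199 0.404 0.   ] -0.599
1.0 [0.241 0.434 0.   ] -0.666
1.1 [0.285 0.46  0.   ] -0.733
1.2 [0.332 0.481 0.   ] -0.799
1.3 [0.382 0.497 0.   ] -0.866
1.4 [0.432 0.509 0.   ] -0.933
```

Call:
{"fn": "step_arm", "kwargs": {
  "deltas": [
    [[0.003,0.025,0],[0,0,-0.033],-1],
    [[0.006,0.051,0],[0,0,-0.066],-1],
    [[0.01,0.077,0],[0,0,-0.1],-1],
    [[0.013,0.102,0],[0,0,-0.133],-1],
    [[0.019,0.127,0],[0,0,-0.166],-1],
    [[0.026,0.152,0],[0,0,-0.199],-1],
    [[0.034,0.177,0],[0,0,-0.233],-1],
    [[0.044,0.201,0],[0,0,-0.266],-1],
    [[0.055,0.224,0],[0,0,-0.3],-1],
    [[0.066,0.247,0],[0,0,-0.333],-1],
    [[0.079,0.269,0],[0,0,-0.366],-1],
    [[0.093,0.291,0],[0,0,-0.399],-1],
    [[0.109,0.312,0],[0,0,-0.433],-1],
    [[0.125,0.332,0],[0,0,-0.466],-1],
    [[0.142,0.351,0],[0,0,-0.5],-1],
    [[0.16,0.37,0],[0,0,-0.533],-1],
    [[0.16,0.37,0],[0,0,-0.533],-1]
  ]
}}

```text
t: 11.42
ee_pos: [569.9, -60.3, 111.2]
orientation: [0.744, 3.049, -0.0]
ft_force: [1.1, -4.2, 4.4]
width: 15.6
grasp_force: 30.0
```

```bash
python3 s.py 0.85 1.46
```

```text
[569.87667933 -60.32977054 111.20955922] [ 1.1 -4.2  4.4] 15.5969757104193 30.001168343005702
r 156.12388743232805 latch 0.8065162509133597
0.85 [0.004 0.022 0.   ] -0.029
0.95 [0.009 0.074 0.   ] -0.096
1.05 [0.02  0.124 0.   ] -0.162
1.15 [0.035 0.174 0.   ] -0.229
1.25 [ 0.055  0.221 -0.   ] -0.296
1.35 [ 0.079  0.267 -0.   ] -0.362
1.45 [ 0.108  0.31  -0.   ] -0.429
```

Call:
{"fn": "step_arm", "kwargs": {
  "deltas": [
    [[0.004,0.022,0],[0,0,-0.029],-1],
    [[0.006,0.048,0],[0,0,-0.062],-1],
    [[0.009,0.074,0],[0,0,-0.096],-1],
    [[0.014,0.099,0],[0,0,-0.129],-1],
    [[0.02,0.124,0],[0,0,-0.162],-1],
    [[0.027,0.149,0],[0,0,-0.196],-1],
    [[0.035,0.174,0],[0,0,-0.229],-1],
    [[0.045,0.198,0],[0,0,-0.262],-1],
    [[0.055,0.221,0],[0,0,-0.296],-1],
    [[0.067,0.245,0],[0,0,-0.329],-1],
    [[0.079,0.267,0],[0,0,-0.362],-1],
    [[0.088,0.28,0],[0,0,-0.38],-1],
    [[0.092,0.287,0],[0,0,-0.392],-1],
    [[0.092,0.287,0],[0,0,-0.392],-1],
    [[0.092,0.287,0],[0,0,-0.392],-1]
  ]
}}

```text
t: 12.67
ee_pos: [586.8, 28.3, 111.3]
orientation: [-0.165, 3.13, -0.001]
ft_force: [9.4, -2.6, -1.4]
width: 15.5
grasp_force: 30.0
```

```bash
python3 s.py 1.4 1.5
```

```text
[586.83709651  28.32690787 111.32464944] [ 9.4 -2.6 -1.4] 15.495391506569732 29.999538878328167
r 156.79739279057304 latch 1.3917312244430073
1.4 [ 0.006  0.004 -0.   ] -0.006
1.5 [ 0.009  0.056 -0.   ] -0.072
```

Call:
{"fn": "step_arm", "kwargs": {
  "deltas": [
    [[0,0.007,0],[0,0,0],-1],
    [[0,0.014,0],[0,0,0],-1],
    [[0,0.014,0],[0,0,0],-1],
    [[0,0.014,0],[0,0,0],-1]
  ]
}}

```text
t: 13.0
ee_pos: [586.6, 30.2, 111.3]
orientation: [-0.166, 3.129, -0.006]
ft_force: [10.9, -13.5, -2.7]
width: 15.3
grasp_force: 30.0
```

```bash
python3 s.py 1.4 1.4
```

```text
[586.61450461  30.21293743 111.33231215] [ 10.9 -13.5  -2.7] 15.331304406572418 30.00323169266835
r 156.7960809758968 latch 1.4038432787483404
1.4 [ 0.006 -0.002 -0.   ] 0.003
```

The knob moved 1.9 mm of the 4.2 mm commanded and the push rose to 13.5 N, so it is on the stop. One last look, then I hand in.

Run:
```python
from h import *
B=get_image("side")["pixels"]
cv2.imwrite("pics/end.png",cv2.resize(B[150:350,160:360],(600,600),interpolation=2)[:,:,::-1])
```

```text
(no output)
```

View pics/end.png

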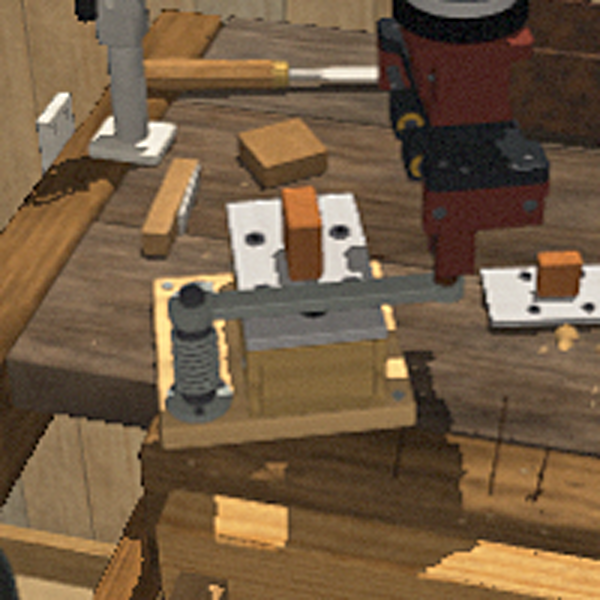

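The latch arm lies across the seated plate, from the pivot at (190,300) to the knob at (450,290), and the gripper is holding the knob.

```bash
python3 -c "
from workcell import *
print(close_job())"
```

```text
the job is handed in; nothing more can be done
None
```

The job is handed in at about 13 s: the drill plate sits flat in the nest and is released, and the gripper is still holding the latch knob against its stop; the other bench items were not touched.

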